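Seat the card reader in its charging dock and throw the lock lever

ROBOT

A 6-joint arm with a two-finger parallel gripper is mounted at the origin on a cart in front of the work surface, level with it; the furniture and walls round the work are solid. World frame = base frame: x ahead of the robot, y to its left, z up, the work surface at z = 0. Lengths are in m, angles in rad, forces in N, time in s.
With the tool pointing down it reaches from about 0.35 to 0.775 m from the base axis. Payload 5.5 kg.
Tool frame: the origin (TCP) lies at the very end of the fingers, on their centre line; the grasp point (between the pads) lies 19 mm behind it; z points along the fingers, y is the line along which they close (so a half turn about z gives the same grasp; the last joint's range is limited). The gripper opens to 85 mm and grips with 20 to 120 N. Pads are 22 mm wide; open, the fingers measure 114 mm over their backs; the gripper's body (76 mm by 85 mm) begins 54 mm behind the grasp point. The pads swing forward as they close: fully open they stand 13 mm farther back than shut.
Start: joints at [-1.355, 0.313, 0.046, 1.304, 0, 1.431], TCP at [0.2, -0.539, 0.231] pointing down, gripper open.
Joint ranges: [-2.76, 2.76], [-0.86, 1.69], [-1.03, 1.26], [-2.2, 2.34], [-1.47, 1.5], [-3.14, 3.14]. Speed limits (rad/s): [2.57, 2.57, 3.14, 3.14, 3.14, 3.14].

INTERFACE

Orientations are given as a unit quaternion [w, x, y, z].
In Python, from workcell import env gives the robot as it stands. The module is installed in compiled form; this text tells all that it offers.
- The arm moves only by the tool jog_arm, never from a script. Its argument "rows" is a list of rows, each a list of 6 numbers: the shift along the world's x, y, z in units of 40 mm (1.0 is 40 mm), then the turn, a rotation vector about the world's x, y, z in units of 6 degrees (1.0 is 6 degrees). In form: [[x, y, z, wx, wy, wz], ...]. A call has 1 to 12 rows; each row is the pose to reach, as a shift and turn from the pose commanded when the call began; what a row does not reach only later rows make up. A row lasts 1/12 s, in which the tool goes at most 41.7 mm and 7.16 degrees, less where a joint would pass 70% of its speed; a pose out of reach is approached as far as the arm can. A call with a gripper value outside its range is refused whole. "jaw" is the gripper command: -1 is fully open, 1 is shut, values between are in proportion, set as the call begins (left out, the last holds). The fingers move at their own pace and stop on an object; "force" is the grip in N (left out, the last holds). Time passes only in rows, so rows that repeat a pose let the fingers close. It gives the time, the measured TCP pose, the force, the opening and the grip force at its end, in the units of the state.
- env.get_state(): the state, without advancing time (a new reading comes with each control period).
- env.read_camera(name): name is "scene" or "top" or "wrist"; returns a dict with "pixels" (384x512x3 uint8, red, green, blue), "mtx" (3x3 intrinsics, pixels), "cam_to_world" (4x4, takes a point from camera to world coordinates). Camera axes: x right, y up, looking along -z (the intrinsics and any distortion apply to the point x, -y, -z); pixel columns grow to the right and rows downward; lengths in m; the calibration is good to about 2 mm. A picture is of the moment at which its call begins. There is no depth.
- env.hand_in(): hands the job in; it is judged then, once.
The state is a dict: "clock": time; "joint_pos": joint angles; "qvel": joint speeds; "tau": joint torques, N m; "tcp_pos": TCP position; "orientation": TCP orientation; "wrist_force": force on the tool from outside, world axes, zero at the start; "ft_torque": the same for the moment, N m; "finger_gap": finger opening in m; "grip_force": force on a finger pad.
Only numpy, scipy, OpenCV 4.12 (cv2) and the standard library are available. Lean on these libraries where they do the work, as an engineer would, in place of code of your own. Each camera call takes 0.05 s, during which the arm holds its last target. There are 200 camera calls.

TASK

The card reader lies half in its black charging dock on the counter. Push it gently all the way home, until the white contact strip under the hood has been pushed in to its end, then flip the red-knobbed lever over with a fingertip so that it locks the reader in. Never press hard on the reader or the lever, and leave the other things on the counter where they are.

Things in the scene. Friction and masses are not known exactly. Their poses are not given: they have to be found in the camera images.
- dock: Black charging dock fixed to the counter, 180 x 92 mm, long axis x; origin at the centre of its underside. Its +x is the way the reader goes in, +y its left, z up. Floor 8 mm thick, x -90..90 mm. Side rails 24 mm high, inner faces at y = -35 and 35 mm, from x = -70 (right) and -45 (left). Hood over x = 34..90 mm, top at z = 46 mm. Lever at the left of the open mouth.
- card_reader: White card reader, a loose box 100 x 66 x 19 mm (x, y, z), about 0.2 kg, lying on the dock's floor, its x along the dock's x; origin at the centre of its underside. Slides with 1 to 2 N, then needs 5 to 9 N over the last 6 mm while it pushes the contact strip in, then meets a hard end. Stays where left. More than 22 N on it damages it.
- reader_near_end (a point): Middle of the reader's near end face (50 mm before its origin, 10 mm above its underside): the face to push along the dock's +x. When fully home it is at dock x = -50 mm give or take 6 mm, 18 mm above the counter; exactly where is not measured, since the contact unit sits differently in the dock each time: feel for the end.
- contacts (a joint): Travel of the white contact strip under the dock's hood, in m: 0 = out, not touched; 0.006 = pushed fully in, a hard end. Only the reader's far end pushes it; it does not spring back. Fully home means more than 0.0045.
- lock_lever (a joint): Angle of the over-centre lever about the dock's x axis, rad: 0 = open, leaning out to the dock's left (+y); 0.4 = upright, dead centre; 0.8 = locked, leaning in over the mouth (-y). A spring drives it from dead centre to the nearer end, so past 0.4 it locks by itself. At the knob it takes 4 to 9 N at first, less towards dead centre. More than 22 N damages it.
- lever_knob (a point): Centre of the red ball knob (18 mm diameter) on the lever, 62 mm from the pivot; at dock (-64, 90, 79) mm when open, (-64, 66, 84) mm at dead centre and (-64, 42, 79) mm when locked. The stem below it is 8 mm thick.
- lever_pivot (a point): Centre of the lever's pivot, at dock (-64, 66, 22) mm, in a grey foot up to 32 mm high, dock x = -81..-47, y = 50..84 mm. The lever also carries a 38 mm steel gate arm, raised beside the mouth when open; locked, it lies level over the mouth's left corner, 22 mm up, behind the reader's near end. If the reader is over 15 mm short of home the arm lands on it; short by less, the lever still locks.
- salt_shaker: Bystander: glass salt shaker with steel cap, 42 mm wide, 85 mm high; origin at its base.
- stamp: Bystander: brown wooden stamp, 24 x 58 x 67 mm; origin at its base.
- tape_roll: Bystander: roll of clear tape lying flat, 78 mm wide, 19 mm high; origin at its underside.
- glue_stick: Bystander: glue stick with red cap standing on end, 24 mm wide, 88 mm high; origin at its base.
- coin_roll0: Bystander: orange paper roll of coins lying on the counter, 21 x 74 x 21 mm; origin at its underside.
- coin_roll1: Bystander: green paper roll of coins lying on the counter, 21 x 74 x 21 mm; origin at its underside.
Not all that is in view belongs to the job. What is shaped like the card_reader but blue is not meant.

How it is judged:
On the way, in this order (a step that is already met when the one before it is completed fails the run):
1. the reader is pushed fully home: the contact strip is in by more than 4.5 mm, the lever still open (value of joint contacts above 0.0045 m and value of joint lock_lever below 0.2 rad), for 0.2 s.
2. the lever is over in its locked position (value of joint lock_lever above 0.72 rad), for 0.2 s.
At the end, for the whole second after the job is handed in: The contact strip is in by more than 4.5 mm of its 6 mm, the reader lies flat and straight in the dock (within 6 mm of its centre line, 0.08 rad) and still, and the lever is locked (over 0.72 rad) (value of joint contacts above 0.0045 m and value of joint lock_lever above 0.72 rad and y of card_reader in the frame of dock between -0.006 and 0.006 m and angle between the x axis of card_reader and the x axis of dock, either way round below 0.08 rad and angle between card_reader's own z axis and vertical below 0.06 rad and linear speed of card_reader below 0.02 m/s); the robot touches nothing.
It fails at once if the reader is pushed with more than 22 N (contact force between any of the fingers, the arm and card_reader above 22 N).
It fails at once if the lever is pressed with more than 22 N (contact force between any of the fingers, the arm and lock_lever above 22 N).
It fails at once if the lever's arm is pressed onto the reader with more than 22 N (contact force between lock_lever and card_reader above 22 N).
It fails at once if one of the other things on the counter is moved by more than 20 mm (distance of any of salt_shaker, stamp, tape_roll, glue_stick, coin_roll0, coin_roll1 from where it was at the start of the episode above 0.02 m).
It also fails if it takes over 48 s, if anything falls off the work surface, if the arm or the gripper's body presses on something with over 40 N, if the wrist force passes 120 N, or if a joint passes its speed limit or range.

## Working session

There is one attempt and no reset: what is moved stays moved. The work goes in short steps, Python scripts to look and compute and a tool call to move; the robot and the scene stay as the last step left them, time stands still between calls to the robot, and variables do not carry over. Pictures are saved under pics/ and viewed, at most 10 in all, crops included, and the job is handed in when it is done.

Besides the shell and the picture viewer there is one more tool, called after "Call:" as name(argument=value, ...) on one line, values as JSON. jog_arm: Moves the arm, as the interface text tells. Its arguments: {"type":"object","properties":{"rows":{"type":"array","items":{"type":"array","items":{"type":"number"}}},"jaw":{"type":"number"},"force":{"type":"number"}},"required":["rows"]}

```bash
mkdir -p pics; cat > h.py <<'E'
import numpy as np, cv2
from workcell import env
def cam(n,save=None):
    c=env.read_camera(n)
    if save: cv2.imwrite('pics/'+save,c['pixels'][:,:,::-1])
    return c
def ray(c,u,v):
    K=c['mtx'];T=c['cam_to_world']
    d=np.array([(u-K[0,2])/K[0,0],-(v-K[1,2])/K[1,1],-1.])
    return T[:3,3],T[:3,:3]@d
def onz(c,u,v,z):
    o,d=ray(c,u,v); return o+d*(z-o[2])/d[2]
def tri(c1,p1,c2,p2):
    o1,d1=ray(c1,*p1);o2,d2=ray(c2,*p2)
    s=np.linalg.lstsq(np.stack([d1,-d2],1),o2-o1,rcond=None)[0]
    a=o1+d1*s[0];b=o2+d2*s[1]; return (a+b)/2,np.linalg.norm(a-b)
def proj(c,P):
    T=c['cam_to_world'];q=T[:3,:3].T@(np.array(P)-T[:3,3]);K=c['mtx']
    return K[0,0]*q[0]/-q[2]+K[0,2],K[1,1]*-q[1]/-q[2]+K[1,2]
E
python3 - <<'E'
from h import *
a=cam('scene','s0.png');b=cam('top','t0.png')
import pickle;pickle.dump((a,b),open('c0.pkl','wb'))
cv2.imwrite('pics/both.png',cv2.resize(np.vstack([a['pixels'],b['pixels']])[:,:,::-1],(400,600)))
print(a['cam_to_world'],b['cam_to_world'],b['mtx']);print(env.get_state())
E
```

```text
[[ 0.98660567  0.10656078 -0.1235073   0.43145639]
 [-0.16199247  0.5510316  -0.81861017 -1.02084542]
 [-0.01917531  0.82765269  0.56091295  0.79520668]
 [ 0.          0.          0.          1.        ]] [[-8.57279732e-03  9.92832583e-01 -1.19205579e-01  4.58543535e-01]
 [-9.99960918e-01 -8.76925323e-03 -1.12358880e-03  3.54203005e-02]
 [-2.16087947e-03  1.19191288e-01  9.92868958e-01  1.19195772e+00]
 [ 0.00000000e+00  0.00000000e+00  0.00000000e+00  1.00000000e+00]] [[400.0002118    0.         255.52449897]
 [  0.         400.0002118  195.80179124]
 [  0.           0.           1.        ]]
{'clock': 0.1, 'joint_pos': array([-1.35460423e+00,  3.13916983e-01,  4.50944280e-02,  1.30361689e+00,
        4.29886069e-05,  1.43122697e+00]), 'qvel': array([-3.17748304e-04, -1.70861154e-03,  1.42183757e-03, -1.52704518e-03,
        4.04800749e-04, -5.35291724e-05]), 'tau': array([ 3.01130349e-03, -4.81722844e+01,  2.99246550e+01,  1.26693147e-02,
       -2.20142651e-04, -1.05336326e-06]), 'tcp_pos': array([ 0.20019506, -0.53853365,  0.23050354]), 'orientation': array([-8.21776935e-04,  9.84220567e-01,  1.76944060e-01, -9.98873331e-06]), 'wrist_force': array([ 0.57310122, -1.12173067, -0.99900723]), 'ft_torque': array([-0.02729564,  0.00476279,  0.03206455]), 'grip_force': 0.0, 'finger_gap': 0.0851410816508153}
```

View pics/t0.png

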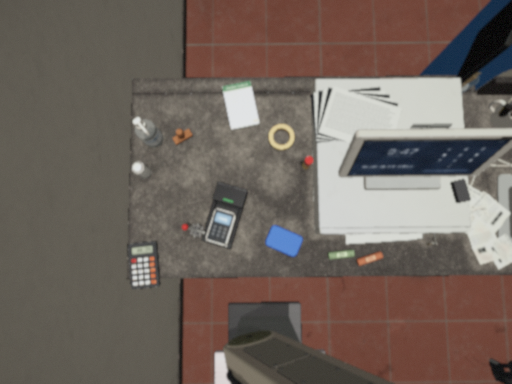

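View pics/s0.png

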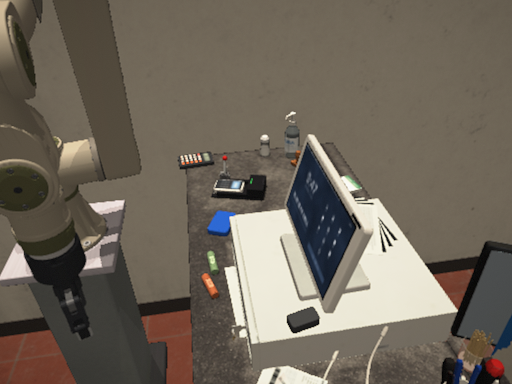

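Candidates for the reader: the white/grey device in the black dock, top (221,226), which I choose, and the blue box at (284,240), which is the decoy. Candidates for the knob: the red ball at (185,227), which I choose, and the glue stick's red cap at (309,160). I'll check the choice in a close crop.

```bash
python3 - <<'E'
from h import *
import pickle
a,b=pickle.load(open('c0.pkl','rb'))
def red(c,box):
    x0,y0,x1,y1=box;p=c['pixels'][y0:y1,x0:x1].astype(int)
    m=(p[...,0]>110)&(p[...,1]<70)&(p[...,2]<70);ys,xs=np.nonzero(m);return xs.mean()+x0,ys.mean()+y0,m.sum()
rb=red(b,(170,215,200,240));ra=red(a,(212,148,235,168));print(ra,rb)
print('knob',tri(a,ra[:2],b,rb[:2]), onz(b,*rb[:2],.079))
t=cv2.resize(b['pixels'][175:255,165:265],(800,640),interpolation=2)[:600,:,::-1]
s=cv2.resize(a['pixels'][140:215,195:295],(800,600),interpolation=2)[:,:,::-1]
cv2.imwrite('pics/crop.png',np.hstack([cv2.resize(t,(400,300)),cv2.resize(s,(400,300))]))
cv2.imwrite('pics/tc.png',t)
E
```

```text
(np.float64(224.58333333333334), np.float64(157.25), np.int64(12)) (np.float64(185.0), np.float64(226.43478260869566), np.int64(23))
knob (array([0.50699343, 0.23249345, 0.08380826]), np.float64(0.001971985511185861)) [0.50819417 0.23331764 0.079     ]
```

View pics/tc.png

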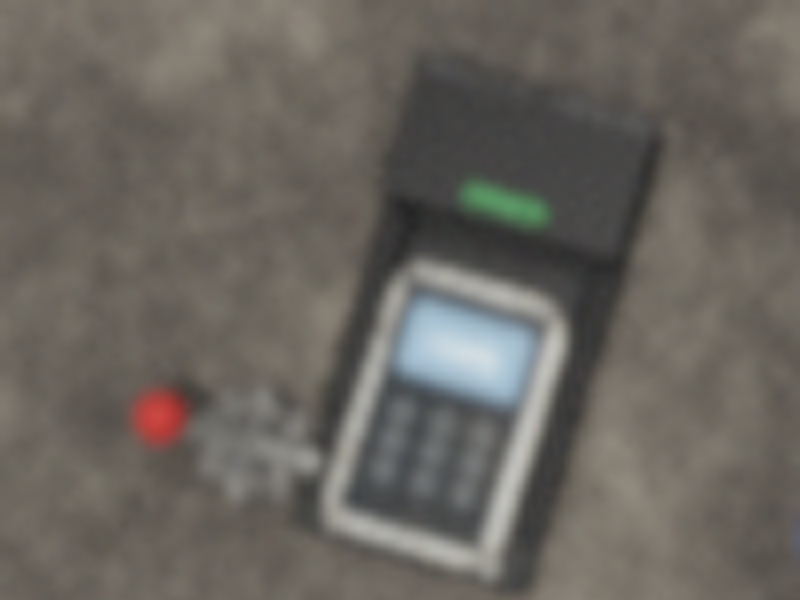

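The crop shows the white reader with its screen and keys in the black dock, and the red knob to the left of the mouth. So the choice holds. Crop pixels: near end (322,520)-(497,578), hood far edge (418,60)-(660,130), knob (160,415).

```bash
python3 - <<'E'
from h import *
import pickle
a,b=pickle.load(open('c0.pkl','rb'))
f=lambda u,v,z:onz(b,165+u/8-.0,175+v/8,z)[:2]
H=[f(418,60,.046),f(660,130,.046),f(388,200,.046),f(615,262,.046)]
R=[f(405,262,.027),f(568,320,.027),f(322,520,.027),f(497,578,.027)]
print(np.round(H,4),np.round(R,4))
for q in(H,R):
    d=(q[0]+q[1]-q[2]-q[3])/2;w=(q[0]+q[2]-q[1]-q[3])/2
    print(np.linalg.norm(d),np.degrees(np.arctan2(d[1],d[0])),np.linalg.norm(w),np.degrees(np.arctan2(-w[0],w[1])))
th=np.radians(-16.5)
# refine th from knob & hood
hc=sum(H)/4; rc=sum(R)/4
kn=np.array([.5075,.2330])
# dock: hood centre (62,0), knob (-64,90)
v=hc-kn; t=np.arctan2(v[1],v[0])-np.arctan2(-90,126);print('th',np.degrees(t),np.linalg.norm(v),np.hypot(126,90))
for th in (t,np.radians(-16.5)):
    M=np.array([[np.cos(th),-np.sin(th)],[np.sin(th),np.cos(th)]])
    o=(hc-M@[.062,0]+kn-M@[-.064,.09])/2
    print('dock',o,'reader in dock',M.T@(rc-o),'near end',M.T@((R[2]+R[3])/2-o))
E
```

```text
[[0.6359 0.1473]
 [0.6096 0.0598]
 [0.585  0.158 ]
 [0.5619 0.0763]] [[0.5643 0.1537]
 [0.5425 0.0942]
 [0.4708 0.1834]
 [0.4494 0.1201]]
0.05114372561175189 -15.384582245607698 0.0881385096623947 -16.302938211788494
0.09733366851628285 -16.60706292418196 0.06510194151879459 -19.335731942277004
th -18.01614770584265 0.15250573131311426 154.8418548067673
dock [0.53983248 0.12855812] reader in dock [-0.03432791 -0.00141006] near end [-0.08298003 -0.00260681]
dock [0.54097747 0.12823012] reader in dock [-0.03554419 -0.000512  ] near end [-0.08421094 -0.00042106]
```

Call:
jog_arm(rows=[[0.4, 1, 0, 0, 0, -0.6], [0.7, 1.9, 0, 0, 0, -1.2], [1, 2.8, 0, 0, 0, -1.8], [1.4, 3.7, 0, 0, 0, -2.4], [1.7, 4.6, 0, 0, 0, -3], [2.1, 5.5, 0, 0, 0, -3.6], [2.5, 6.4, 0, 0, 0, -4.2], [2.8, 7.3, 0, 0, 0, -4.8], [3.2, 8.2, 0, 0, 0, -5.4], [3.6, 9.1, 0, 0, 0, -6], [4, 10, 0, 0, 0, -6.2], [4, 10, 0, 0, 0, -6.2]], jaw=1, force=40)

```text
clock: 1.1
tcp_pos: [0.3614, -0.1329, 0.2312]
orientation: [-0.001, 0.99, -0.142, -0.0]
wrist_force: [-0.1, -0.4, -0.3]
finger_gap: 0.0
grip_force: 0.0
```

Call:
jog_arm(rows=[[0.2, 0.9, 0, 0, 0, 0], [0.4, 1.8, 0, 0, 0, 0], [0.6, 2.7, 0, 0, 0, 0], [0.8, 3.6, 0, 0, 0, 0], [1, 4.5, 0, 0, 0, 0], [1.2, 5.4, 0, 0, 0, 0], [1.4, 6.3, 0, 0, 0, 0], [1.5, 7, 0, 0, 0, 0], [1.6, 7.5, 0, 0, 0, 0], [1.6, 7.5, 0, 0, 0, 0], [1.6, 7.5, 0, 0, 0, 0]])

```text
clock: 2.02
tcp_pos: [0.3834, -0.0061, 0.2314]
orientation: [-0.016, 0.992, -0.125, 0.002]
wrist_force: [0.3, -0.3, 1.2]
finger_gap: 0.0
grip_force: 0.0
```

```bash
python3 - <<'E'
from h import *
c=cam('wrist','w1.png');s=env.get_state();import pickle;pickle.dump(c,open('w1.pkl','wb'))
for k in('clock','tcp_pos','orientation','wrist_force','finger_gap'):print(k,s[k])
E
```

```text
clock 2.0667
tcp_pos [ 0.38329688 -0.00594242  0.23137023]
orientation [-0.01634904  0.99199118 -0.12523329  0.00168023]
wrist_force [0.21701794 0.18668655 0.04647615]
finger_gap 0.0004590862081276317
```

View pics/w1.png

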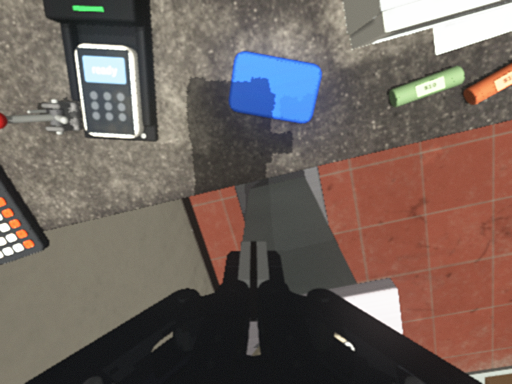

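The wrist view shows the reader in the dock at (108,90) and the knob at (2,120), both reachable. The arm stopped short of the target, so I'll check the joints.

```bash
python3 - <<'E'
from h import *
s=env.get_state()
for k in('joint_pos','qvel'):print(k,np.round(s[k],3))
E
```

```text
joint_pos [-0.252 -0.063 -0.39   1.245  0.033  3.141]
qvel [ 0.007  0.001  0.003 -0.002  0.001 -0.001]
```

Call:
jog_arm(rows=[[0, 0.5, 0, 0, 0, 1.15], [0.1, 1, 0, 0, 0, 2.3], [0.2, 1.5, 0, 0, 0, 3.45], [0.3, 2, 0, 0, 0, 4.6], [0.4, 2.5, 0, 0, 0, 5.75], [0.5, 3, 0, 0, 0, 6.9], [0.6, 3.4, 0, 0, 0, 8.05], [0.7, 3.8, 0, 0, 0, 9.2], [0.8, 4.2, 0, 0, 0, 10.35], [0.9, 4.2, 0, 0, 0, 11.5], [1, 4.2, 0, 0, 0, 12.65], [1, 4.2, 0, 0, 0, 13.8]])

```text
clock: 3.07
tcp_pos: [0.4243, 0.1628, 0.2312]
orientation: [-0.013, 0.825, 0.565, -0.01]
wrist_force: [0.8, -0.2, 0.7]
finger_gap: -0.0001
grip_force: 0.0
```

Call:
jog_arm(rows=[[0, 0, 0, 0, 0, 1.15], [0, 0, 0, 0, 0, 2.3], [0, 0, 0, 0, 0, 3.45], [0, 0, 0, 0, 0, 4.6], [0, 0, 0, 0, 0, 5.75], [0, 0, 0, 0, 0, 6.9], [0, 0, 0, 0, 0, 8.05], [0, 0, 0, 0, 0, 9.2], [0, 0, 0, 0, 0, 10.35], [0, 0, 0, 0, 0, 11.5], [0, 0, 0, 0, 0, 12.65], [0, 0, 0, 0, 0, 13.8]])

```text
clock: 4.07
tcp_pos: [0.4236, 0.1623, 0.2313]
orientation: [-0.004, 0.245, 0.969, -0.016]
wrist_force: [0.0, 0.7, -0.3]
finger_gap: 0.0001
grip_force: 0.0
```

```bash
python3 - <<'E'
from h import *
from scipy.spatial.transform import Rotation as R
c=cam('wrist','w2.png');s=env.get_state();import pickle;pickle.dump(c,open('w2.pkl','wb'))
for k in('clock','tcp_pos','joint_pos'):print(k,np.round(s[k],4))
q=s['orientation'];m=R.from_quat([*q[1:],q[0]]).as_matrix();print(np.round(m,3),np.degrees(np.arctan2(m[1,0],m[0,0])))
print(c['cam_to_world'])
E
```

```text
clock 4.1167
tcp_pos [0.4235 0.1624 0.2313]
joint_pos [ 0.2061  0.0985 -0.2248  1.2683 -0.0258  0.6967]
[[-0.882  0.471 -0.015]
 [ 0.471  0.882 -0.029]
 [-0.001 -0.033 -0.999]] 151.9078015340555
[[ 0.47482675 -0.83612724 -0.27464667  0.35240363]
 [ 0.87947713  0.4392626   0.18321666  0.20683293]
 [-0.03255043 -0.32854164  0.94392842  0.37424962]
 [ 0.          0.          0.          1.        ]]
```

View pics/w2.png

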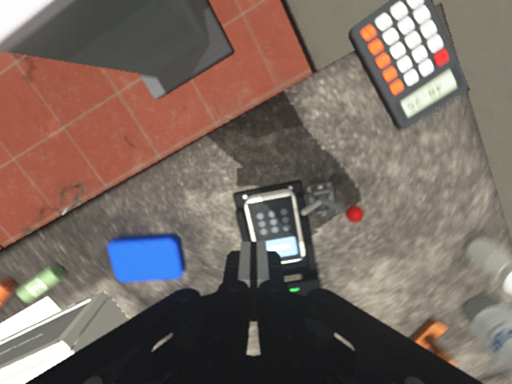

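The wrist view shows the reader at (275,225) with its near edge at about (247,197)-(294,188), and the knob at (355,214). I'll refine from this view.

```bash
python3 - <<'E'
from h import *
import pickle
c=pickle.load(open('w2.pkl','rb'))
p=c['pixels'][170:300,225:380].astype(int)
m=((p[...,0]>120)&(p[...,1]<60)&(p[...,2]<60));ys,xs=np.nonzero(m);k=onz(c,xs.mean()+225,ys.mean()+170,.079);print('knob',k, m.sum())
w=((p.min(2)>150)&(np.ptp(p,axis=2)<40)).astype(np.uint8)
n,l,st,ce=cv2.connectedComponentsWithStats(w);print(st[1:]);
img=cv2.resize(c['pixels'][170:300,225:380],(775,650),interpolation=2)[:600,:,::-1];cv2.imwrite('pics/w2c.png',img)
E
```

```text
knob [0.50716259 0.23594249 0.079     ] 168
[[  0   7   3   3   8]
 [ 64  17   3   2   4]
 [ 95  17   1   1   1]
 [  0  20   7  10  49]
 [ 17  22  64  65 671]
 [  5  34   4   3  10]
 [  1  41   2   2   3]
 [ 78  41   3   3   7]
 [  4  43   1   1   1]
 [ 44  42   5   5  18]
 [ 32  44   6   5  25]
 [ 46  49   5   6  24]
 [ 34  52   6   5  22]
 [  0  57   8   6  27]
 [ 47  57   6   5  22]
 [  9  59   2   1   2]
 [ 36  59   6   6  24]
 [ 60  58   2   2   4]
 [ 89  58   8   9  34]
 [  3  62  10   7  36]
 [ 42  68  29  18 374]
 [ 11  70   5   7  21]
 [  9  78   3   2   4]
 [ 56  88  21   6  62]
 [123  95  32  29 363]
 [138 125  17   5  71]
 [132 128   1   1   1]]
```

View pics/w2c.png

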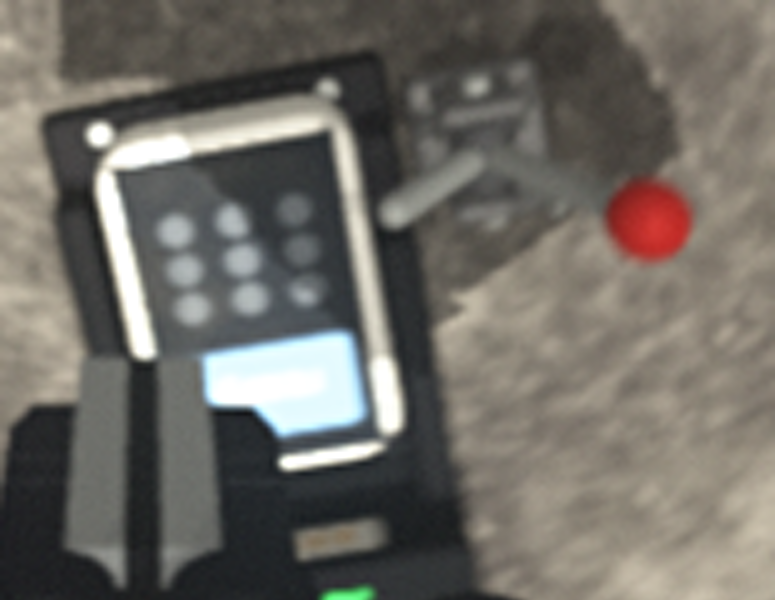

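The crop shows the floor's near corners at (45,118) and (380,55), the reader's near edge (110,142)-(335,98), and the raised gate arm clear of the reader at (395,215).

```bash
python3 - <<'E'
from h import *
import pickle
c=pickle.load(open('w2.pkl','rb'))
f=lambda u,v,z:onz(c,225+u/5,170+v/5,z)[:2]
r,l=f(45,118,.008),f(380,55,.008)
print('floor width',np.linalg.norm(l-r),'mid',(l+r)/2)
rr,rl=f(108,142,.027),f(338,98,.027)
s1=f(97,165,.027)-f(140,355,.027); s2=f(355,130,.027)-f(402,420,.027)
ang=lambda v:np.degrees(np.arctan2(v[1],v[0]))
print('reader yaw',ang(-s1),ang(-s2),ang(rl-rr)-90,'dock yaw',ang(l-r)-90, 'near mid',(rr+rl)/2,np.linalg.norm(rl-rr))
kn=np.array([.5072,.2345])
for y in(-16,-17,-18):
    th=np.radians(y);M=np.array([[np.cos(th),-np.sin(th)],[np.sin(th),np.cos(th)]])
    o1=(l+r)/2-M@[-.09,0];o2=kn-M@[-.064,.09];o=(o1+o2)/2
    print(y,o1,o2,'near',M.T@((rr+rl)/2-o),'start tcp (-.12,0)',o+M@[-.12,0], 'axis',M[:,0])
E
```

```text
floor width 0.0888477844086091 mid [0.45779528 0.15718303]
reader yaw -16.893699241793765 -17.03107212889131 -16.261082877109544 dock yaw -16.59010018650089 near mid [0.46138341 0.1582707 ] 0.058297404447531544
-16 [0.54430883 0.13237567] [0.54391339 0.13034566] near [-0.08694038  0.00306475] start tcp (-.12,0) [0.42875971 0.16443714] axis [ 0.9612617  -0.27563736]
-17 [0.54386271 0.13086957] [0.54209005 0.12972078] near [-0.08620699  0.00289765] start tcp (-.12,0) [0.42821981 0.16537978] axis [ 0.95630476 -0.2923717 ]
-18 [0.54339037 0.1293715 ] [0.54025609 0.12912783] near [-0.0854708   0.00274338] start tcp (-.12,0) [0.42769644 0.1663317 ] axis [ 0.95105652 -0.30901699]
```

Call:
jog_arm(rows=[[0.1, 0.05, -0.6, 0.1, -0.05, 0.6], [0.1, 0.05, -1.3, 0.2, -0.1, 1.2], [0.1, 0.05, -2, 0.28, -0.14, 1.85], [0.1, 0.05, -2.7, 0.28, -0.14, 1.85], [0.1, 0.05, -3.4, 0.28, -0.14, 1.85], [0.1, 0.05, -4, 0.28, -0.14, 1.85], [0.1, 0.05, -4.5, 0.28, -0.14, 1.85], [0.1, 0.05, -4.9, 0.28, -0.14, 1.85], [0.1, 0.05, -5.2, 0.28, -0.14, 1.85], [0.1, 0.05, -5.35, 0.28, -0.14, 1.85], [0.1, 0.05, -5.35, 0.28, -0.14, 1.85], [0.1, 0.05, -5.35, 0.28, -0.14, 1.85]])

```text
clock: 5.12
tcp_pos: [0.4276, 0.1645, 0.0175]
orientation: [0.001, 0.154, 0.988, -0.0]
wrist_force: [0.7, 0.1, -0.6]
finger_gap: 0.0001
grip_force: 0.0
```

```bash
python3 - <<'E'
from h import *
from scipy.spatial.transform import Rotation as R
s=env.get_state()
for k in('clock','tcp_pos','joint_pos','wrist_force'):print(k,np.round(s[k],4))
q=s['orientation'];m=R.from_quat([*q[1:],q[0]]).as_matrix();print(np.round(m,3),np.degrees(np.arctan2(m[1,0],m[0,0])))
E
```

```text
clock 5.1167
tcp_pos [0.4276 0.1645 0.0175]
joint_pos [ 0.1927  0.2754 -0.5843  0.7092 -0.0015  0.5014]
wrist_force [ 0.6744  0.0968 -0.6115]
[[-0.953  0.304  0.002]
 [ 0.304  0.953 -0.001]
 [-0.002 -0.    -1.   ]] 162.31571814110646
```

Call:
jog_arm(rows=[[0.12, -0.037, 0, 0, 0, 0], [0.24, -0.073, 0, 0, 0, 0], [0.34, -0.104, 0, 0, 0, 0], [0.42, -0.128, 0, 0, 0, 0], [0.48, -0.147, 0, 0, 0, 0], [0.53, -0.162, 0, 0, 0, 0], [0.58, -0.177, 0, 0, 0, 0], [0.63, -0.193, 0, 0, 0, 0], [0.68, -0.208, 0, 0, 0, 0], [0.73, -0.223, 0, 0, 0, 0], [0.78, -0.238, 0, 0, 0, 0], [0.83, -0.254, 0, 0, 0, 0]])

```text
clock: 6.12
tcp_pos: [0.4608, 0.1544, 0.0172]
orientation: [0.001, 0.153, 0.988, -0.0]
wrist_force: [-1.2, -0.4, -1.0]
finger_gap: 0.0
grip_force: 0.4
```

Call:
jog_arm(rows=[[0.04, -0.012, 0, 0, 0, 0], [0.08, -0.024, 0, 0, 0, 0], [0.12, -0.037, 0, 0, 0, 0], [0.12, -0.037, 0, 0, 0, 0]])

```text
clock: 6.45
tcp_pos: [0.466, 0.1529, 0.0174]
orientation: [0.002, 0.153, 0.988, -0.0]
wrist_force: [0.9, 0.6, -0.7]
finger_gap: 0.0004
grip_force: 0.0
```

Call:
jog_arm(rows=[[0.024, -0.007, 0, 0, 0, 0], [0.048, -0.015, 0, 0, 0, 0], [0.072, -0.022, 0, 0, 0, 0], [0.096, -0.029, 0, 0, 0, 0]])

```text
clock: 6.78
tcp_pos: [0.4692, 0.1518, 0.0174]
orientation: [0.001, 0.153, 0.988, -0.0]
wrist_force: [-0.6, 1.5, 0.3]
finger_gap: 0.0002
grip_force: 0.9
```

Call:
jog_arm(rows=[[0.024, -0.007, 0, 0, 0, 0], [0.048, -0.015, 0, 0, 0, 0], [0.072, -0.022, 0, 0, 0, 0], [0.096, -0.029, 0, 0, 0, 0]])

```text
clock: 7.12
tcp_pos: [0.4732, 0.1507, 0.0174]
orientation: [0.001, 0.153, 0.988, -0.0]
wrist_force: [-1.4, 0.3, 2.0]
finger_gap: 0.0002
grip_force: 1.0
```

```bash
python3 - <<'E'
from h import *
c=cam('top','t3.png')
cv2.imwrite('pics/t3c.png',cv2.resize(c['pixels'][175:255,165:265],(800,640),interpolation=2)[:600,:,::-1])
E
```

```text
(no output)
```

View pics/t3c.png

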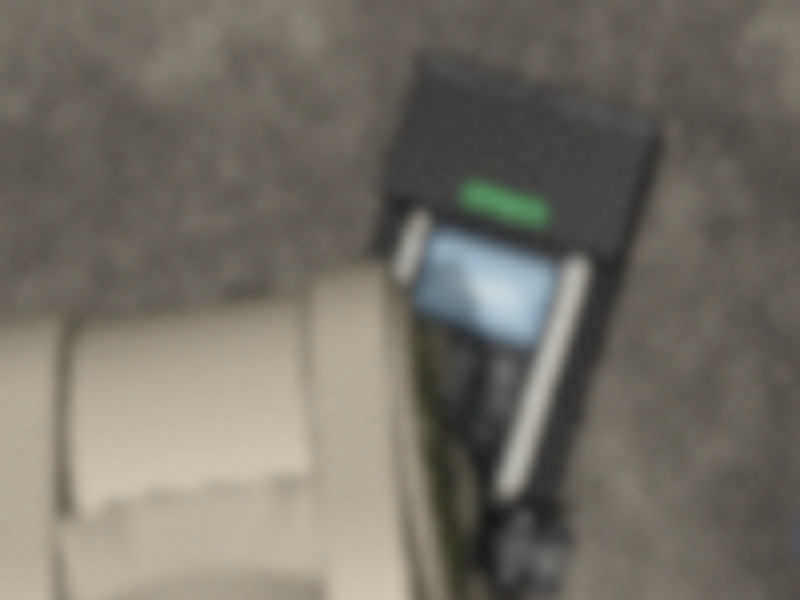

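The reader has moved in straight, its far end now under the hood at (500,230). I'll keep feeling forward.

Call:
jog_arm(rows=[[0.024, -0.007, 0, 0, 0, 0], [0.048, -0.015, 0, 0, 0, 0], [0.048, -0.015, 0, 0, 0, 0]])

```text
clock: 7.42
tcp_pos: [0.4755, 0.15, 0.0173]
orientation: [0.001, 0.153, 0.988, -0.0]
wrist_force: [0.7, 0.3, -0.9]
finger_gap: -0.0
grip_force: 0.3
```

Call:
jog_arm(rows=[[0.024, -0.007, 0, 0, 0, 0], [0.048, -0.015, 0, 0, 0, 0], [0.048, -0.015, 0, 0, 0, 0]])

```text
clock: 7.67
tcp_pos: [0.4774, 0.1494, 0.0173]
orientation: [0.002, 0.153, 0.988, -0.0]
wrist_force: [-0.9, 1.0, -0.4]
finger_gap: 0.0003
grip_force: 0.3
```

Call:
jog_arm(rows=[[0.024, -0.007, 0, 0, 0, 0], [0.048, -0.015, 0, 0, 0, 0], [0.048, -0.015, 0, 0, 0, 0]])

```text
clock: 7.92
tcp_pos: [0.4787, 0.1489, 0.0173]
orientation: [0.001, 0.153, 0.988, -0.0]
wrist_force: [-2.5, 0.7, 0.6]
finger_gap: 0.0
grip_force: 1.1
```

Call:
jog_arm(rows=[[0.024, -0.007, 0, 0, 0, 0], [0.048, -0.015, 0, 0, 0, 0], [0.048, -0.015, 0, 0, 0, 0]])

```text
clock: 8.17
tcp_pos: [0.479, 0.1486, 0.0171]
orientation: [-0.0, 0.153, 0.988, -0.0]
wrist_force: [-6.8, 2.2, 3.8]
finger_gap: -0.0002
grip_force: 3.3
```

Call:
jog_arm(rows=[[0.024, -0.007, 0, 0, 0, 0], [0.024, -0.007, 0, 0, 0, 0]])

```text
clock: 8.33
tcp_pos: [0.4796, 0.1482, 0.0171]
orientation: [-0.001, 0.153, 0.988, -0.0]
wrist_force: [-6.5, 2.0, 4.6]
finger_gap: 0.0
grip_force: 3.5
```

Call:
jog_arm(rows=[[0.024, -0.007, 0, 0, 0, 0], [0.024, -0.007, 0, 0, 0, 0]])

```text
clock: 8.5
tcp_pos: [0.4805, 0.1479, 0.017]
orientation: [-0.001, 0.153, 0.988, -0.0]
wrist_force: [-7.1, 1.0, 6.3]
finger_gap: 0.0001
grip_force: 3.6
```

Call:
jog_arm(rows=[[0.024, -0.007, 0, 0, 0, 0], [0.024, -0.007, 0, 0, 0, 0]])

```text
clock: 8.67
tcp_pos: [0.4814, 0.1476, 0.017]
orientation: [-0.001, 0.153, 0.988, -0.001]
wrist_force: [-7.1, 1.3, 4.6]
finger_gap: -0.0001
grip_force: 3.6
```

Call:
jog_arm(rows=[[0.024, -0.007, 0, 0, 0, 0], [0.048, -0.015, 0, 0, 0, 0], [0.048, -0.015, 0, 0, 0, 0]])

```text
clock: 8.92
tcp_pos: [0.4834, 0.1469, 0.0169]
orientation: [-0.001, 0.153, 0.988, -0.001]
wrist_force: [-6.7, 1.3, 4.6]
finger_gap: -0.0004
grip_force: 3.4
```

Call:
jog_arm(rows=[[0.024, -0.007, 0, 0, 0, 0], [0.024, -0.007, 0, 0, 0, 0]])

```text
clock: 9.08
tcp_pos: [0.4843, 0.1466, 0.017]
orientation: [-0.001, 0.153, 0.988, -0.001]
wrist_force: [-7.1, 1.3, 5.1]
finger_gap: 0.0001
grip_force: 3.5
```

Call:
jog_arm(rows=[[0.024, -0.007, 0, 0, 0, 0], [0.024, -0.007, 0, 0, 0, 0]])

```text
clock: 9.25
tcp_pos: [0.4844, 0.1466, 0.0168]
orientation: [-0.002, 0.153, 0.988, -0.0]
wrist_force: [-9.3, 1.1, 6.2]
finger_gap: 0.0003
grip_force: 4.4
```

Call:
jog_arm(rows=[[0.02, -0.006, 0, 0, 0, 0], [0.02, -0.006, 0, 0, 0, 0], [0.02, -0.006, 0, 0, 0, 0], [0.02, -0.006, 0, 0, 0, 0]])

```text
clock: 9.58
tcp_pos: [0.4845, 0.1466, 0.0168]
orientation: [-0.002, 0.153, 0.988, -0.0]
wrist_force: [-9.6, 2.9, 7.5]
finger_gap: -0.0003
grip_force: 5.3
```

Call:
jog_arm(rows=[[-0.2, 0.06, 0, 0, 0, 0], [-0.5, 0.15, 0, 0, 0, 0], [-0.8, 0.24, 0, 0, 0, 0], [-1, 0.3, 0, 0, 0, 0], [-1, 0.3, 0.5, 0, 0, 0], [-1, 0.3, 1.2, 0, 0, 0], [-1, 0.3, 2, 0, 0, 0], [-1, 0.3, 2.8, 0, 0, 0], [-1, 0.3, 3.5, 0, 0, 0], [-1, 0.3, 3.8, 0, 0, 0]])

```text
clock: 10.42
tcp_pos: [0.4509, 0.1584, 0.1737]
orientation: [0.005, 0.153, 0.988, 0.001]
wrist_force: [1.5, -0.0, 0.2]
finger_gap: 0.0001
grip_force: 0.0
```

Call:
jog_arm(rows=[[0.3, 0.6, 0, 0, 0, 0], [0.7, 1.2, 0, 0, 0, 0], [1.1, 1.8, 0, 0, 0, 0], [1.5, 2.4, 0, 0, 0, 0], [1.85, 3.0, 0, 0, 0, 0], [1.85, 3.0, 0, 0, 0, 0], [1.85, 3.0, 0, 0, 0, 0]])

```text
clock: 11.0
tcp_pos: [0.5231, 0.279, 0.1688]
orientation: [0.002, 0.152, 0.988, -0.0]
wrist_force: [-0.5, -0.5, 0.5]
finger_gap: -0.0004
grip_force: 0.0
```

```bash
python3 - <<'E'
from h import *
import pickle
c=cam('wrist');a=cam('scene');s=env.get_state()
print(s['clock'],s['tcp_pos'],s['orientation'],s['wrist_force'])
p=c['pixels'].astype(int);m=((p[...,0]>120)&(p[...,1]<60)&(p[...,2]<60)).astype(np.uint8)
n,l,st,ce=cv2.connectedComponentsWithStats(m)
for i in range(1,n):
    if st[i,4]>20: print(st[i],ce[i],onz(c,*ce[i],.079))
cv2.imwrite('pics/w4.png',c['pixels'][:,:,::-1])
E
```

```text
11.1 [0.52196921 0.27758654 0.16908318] [ 1.10272765e-03  1.53005247e-01  9.88224499e-01 -7.20264613e-04] [-0.29501752  0.57060558 -0.49660858]
[187 187  19  20 255] [196.38431373 195.85490196] [0.50706219 0.23473339 0.079     ]
```

View pics/w4.png

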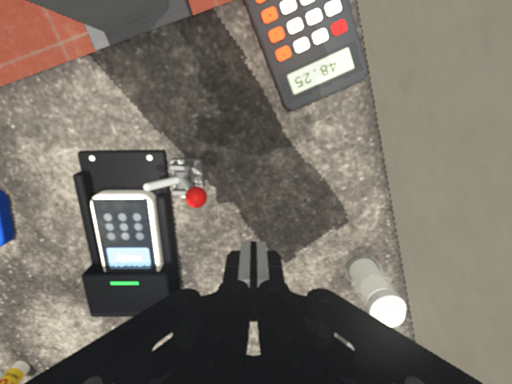

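The wrist view shows the reader staying under the hood, the contact lights out of view, the lever still open with its knob at (196,196), and the salt shaker at (378,290) well clear below the gripper's body. I'll go down beside the knob.

Call:
jog_arm(rows=[[0, 0, -0.5, 0, 0, 0], [0, 0, -1.1, 0, 0, 0], [0, 0, -1.7, 0, 0, 0], [0, 0, -2.2, 0, 0, 0], [0, 0, -2.45, 0, 0, 0], [0, 0, -2.45, 0, 0, 0]])

```text
clock: 11.6
tcp_pos: [0.5203, 0.2764, 0.0692]
orientation: [-0.001, 0.154, 0.988, -0.002]
wrist_force: [-0.5, -0.7, -0.5]
finger_gap: -0.0
grip_force: 0.0
```

Call:
jog_arm(rows=[[-0.03, -0.1, 0, 0, 0, 0], [-0.06, -0.2, 0, 0, 0, 0], [-0.09, -0.3, 0, 0, 0, 0], [-0.12, -0.38, 0, 0, 0, 0], [-0.14, -0.45, 0, 0, 0, 0], [-0.14, -0.45, 0, 0, 0, 0]])

```text
clock: 12.1
tcp_pos: [0.5168, 0.2594, 0.072]
orientation: [0.002, 0.153, 0.988, -0.0]
wrist_force: [-0.4, -0.1, -0.1]
finger_gap: -0.0003
grip_force: 0.0
```

Call:
jog_arm(rows=[[-0.02, -0.05, 0, 0, 0, 0], [-0.03, -0.1, 0, 0, 0, 0], [-0.03, -0.1, 0, 0, 0, 0]])

```text
clock: 12.35
tcp_pos: [0.5155, 0.2557, 0.0714]
orientation: [0.001, 0.153, 0.988, -0.0]
wrist_force: [0.1, 1.0, -0.4]
finger_gap: 0.0
grip_force: 0.0
```

Call:
jog_arm(rows=[[-0.02, -0.05, 0, 0, 0, 0], [-0.03, -0.1, 0, 0, 0, 0], [-0.03, -0.1, 0, 0, 0, 0]])

```text
clock: 12.6
tcp_pos: [0.5147, 0.2528, 0.0717]
orientation: [0.001, 0.153, 0.988, 0.001]
wrist_force: [-0.8, 3.6, 0.9]
finger_gap: 0.0002
grip_force: 1.9
```

Call:
jog_arm(rows=[[-0.01, -0.03, 0, 0, 0, 0], [-0.02, -0.06, 0, 0, 0, 0], [-0.03, -0.1, 0, 0, 0, 0]])

```text
clock: 12.85
tcp_pos: [0.514, 0.25, 0.0727]
orientation: [0.002, 0.152, 0.988, 0.002]
wrist_force: [-2.8, 8.7, 8.7]
finger_gap: -0.0001
grip_force: 5.1
```

Call:
jog_arm(rows=[[-0.01, -0.03, 0, 0, 0, 0], [-0.02, -0.06, 0, 0, 0, 0], [-0.03, -0.1, 0, 0, 0, 0]])

```text
clock: 13.1
tcp_pos: [0.5138, 0.2461, 0.0735]
orientation: [0.003, 0.152, 0.988, 0.002]
wrist_force: [0.6, 7.4, 8.7]
finger_gap: 0.0002
grip_force: 4.3
```

Call:
jog_arm(rows=[[-0.01, -0.03, 0, 0, 0, 0], [-0.02, -0.06, 0, 0, 0, 0], [-0.03, -0.1, 0, 0, 0, 0]])

```text
clock: 13.35
tcp_pos: [0.5123, 0.2407, 0.0726]
orientation: [0.003, 0.153, 0.988, 0.001]
wrist_force: [0.8, 2.9, 3.3]
finger_gap: -0.0001
grip_force: 1.7
```

Call:
jog_arm(rows=[[-0.015, -0.05, 0, 0, 0, 0], [-0.03, -0.1, 0, 0, 0, 0], [-0.045, -0.15, 0, 0, 0, 0], [-0.06, -0.2, 0, 0, 0, 0]])

```text
clock: 13.68
tcp_pos: [0.5075, 0.2312, 0.0707]
orientation: [0.0, 0.153, 0.988, -0.001]
wrist_force: [0.7, 0.1, 0.5]
finger_gap: 0.0002
grip_force: 0.3
```

Call:
jog_arm(rows=[[-0.015, -0.05, 0, 0, 0, 0], [-0.03, -0.1, 0, 0, 0, 0], [-0.045, -0.15, 0, 0, 0, 0], [-0.06, -0.2, 0, 0, 0, 0]])

```text
clock: 14.02
tcp_pos: [0.5055, 0.2235, 0.0711]
orientation: [0.001, 0.153, 0.988, -0.001]
wrist_force: [0.4, -0.0, 0.9]
finger_gap: 0.0001
grip_force: 0.0
```

```bash
python3 - <<'E'
from h import *
c=cam('wrist');s=env.get_state()
p=c['pixels'].astype(int);m=((p[...,0]>120)&(p[...,1]<60)&(p[...,2]<60)).astype(np.uint8)
n,l,st,ce=cv2.connectedComponentsWithStats(m)
for i in range(1,n):
    if st[i,4]>20: print(st[i],ce[i],onz(c,*ce[i],.08))
E
```

```text
[187 247  31  36 866] [202.04965358 264.37759815] [0.49886898 0.19801034 0.08      ]
```

Call:
jog_arm(rows=[[0.1, 0.4, 0, 0, 0, 0], [0.2, 0.8, 0, 0, 0, 0], [0.2, 0.8, 0.6, 0, 0, 0], [0.2, 0.8, 1.4, 0, 0, 0], [0.2, 0.8, 2.2, 0, 0, 0], [0.2, 0.8, 3, 0, 0, 0], [0.2, 0.8, 3, 0, 0, 0]])

```text
clock: 14.65
tcp_pos: [0.5172, 0.2571, 0.1983]
orientation: [0.006, 0.153, 0.988, 0.002]
wrist_force: [0.2, 0.8, 0.5]
finger_gap: 0.0002
grip_force: 0.0
```

```bash
python3 - <<'E'
from h import *
c=cam('wrist','w5.png');s=env.get_state();print(s['clock'],s['tcp_pos'],s['wrist_force'])
p=c['pixels'].astype(int);m=((p[...,0]>120)&(p[...,1]<60)&(p[...,2]<60)).astype(np.uint8)
n,l,st,ce=cv2.connectedComponentsWithStats(m)
th=np.radians(-17);M=np.array([[np.cos(th),-np.sin(th)],[np.sin(th),np.cos(th)]])
for i in range(1,n):
    if st[i,4]>20:
        P=onz(c,*ce[i],.079);print(st[i],P,M.T@(P[:2]-[.5427,.13]))
E
```

```text
14.7 [0.51631994 0.25682284 0.19543455] [ 0.36345727  0.42157063 -0.42497467]
[165 176  18  16  87] [0.49099059 0.19198253 0.079     ] [-0.06757189  0.04415582]
[ 13 379  12   5  38] [ 0.66830541 -0.08791971  0.079     ] [ 0.1838306  -0.17167418]
```

View pics/w5.png

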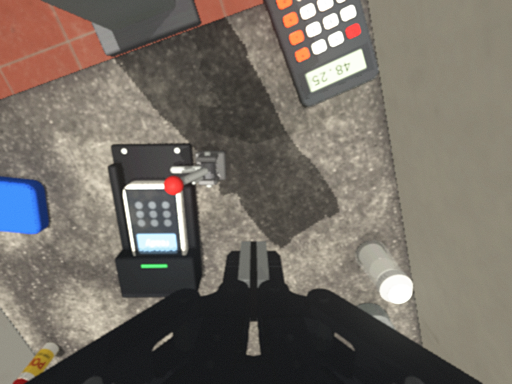

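The view shows the knob over the mouth at (174,186), which is dock y of about 43 mm, so the lever is locked. The gate arm lies at (183,169) behind the reader's near end, and nothing else has moved. I'll hand in.

```bash
python3 -c "
from workcell import env
print(env.hand_in())"
```

```text
the job is handed in; nothing more can be done
None
```

I pushed the reader in until it met the hard end (about 12 N at the wrist), then flipped the lever to its locked position; the last picture shows it locked with nothing else disturbed, and I handed the job in at about 15 s (no verdict was returned).

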